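# Treat and store the hearing aid pods

### The job

Put all the hearing aid pods into the tray of the turntable and turn it until it clicks in under the head that the tag on the wooden stand calls for (violet tag: white UV head, orange tag: grey warm-air head), then press that head's plunger right down to its stop and let it up again, leaving the other head's plunger alone. Afterwards turn the tray back to its loading position facing the robot with the pods still in it, and only then put all the pods away on the floor of the open storage box, side by side, not stacked. Do not disturb the cup or the bottle opener.

Things in the scene. Friction and masses are not known exactly. Their poses are not given: they have to be found in the camera images.
- pod_a: a round screw-top hearing aid drying pod, lies loose on the right part of the table at first (it may be absent): flat drum 56 across and 26 high with a grip knob 22 across and 22 high on top, 48 high in all, 90 g; origin at the centre of the underside, z up through the knob; colour white
- pod_b: a round screw-top hearing aid drying pod, lies loose on the right part of the table at first (it may be absent): flat drum 56 across and 26 high with a grip knob 22 across and 22 high on top, 48 high in all, 90 g; origin at the centre of the underside, z up through the knob; colour blue
- pod_c: a round screw-top hearing aid drying pod, lies loose on the right part of the table at first (it may be absent): flat drum 56 across and 26 high with a grip knob 22 across and 22 high on top, 48 high in all, 90 g; origin at the centre of the underside, z up through the knob; colour green
- pod_d: a round screw-top hearing aid drying pod, lies loose on the right part of the table at first (it may be absent): flat drum 56 across and 26 high with a grip knob 22 across and 22 high on top, 48 high in all, 90 g; origin at the centre of the underside, z up through the knob; colour yellow
- care_base: fixed round white base 184 across of the care station's turntable; origin on the table on the turning axis; its -x points (roughly to the robot) to where the tray stands in the loading position, its +y and -y to the two heads
- turntable (a joint): angle of the turntable (rad, anticlockwise seen from above grows): 0 = loading position with the tray towards the robot, +1.571 = tray under the head on the -y (right) side, -1.571 = tray under the head on the +y (left) side. Spring detents at these three angles pull the table in from about 0.1 rad and hold it against about 0.15 N m; in between slight friction holds it; stops at +-1.571
- tray_mid (a point): centre of the inner floor of the grey open tray carried by the turntable, 16 above the table and 150 from the turning axis; turns with the table: its x axis points to the turning axis, y runs along the tray. Inside 72 (x) by 200 (y), walls 14 high above the floor and 4 thick; room for three pods in a row along y
- turn_handle (a point): top of the upright steel handle rod of the turntable, black rubber grip at its top, 16 across, standing between turning axis and tray 70 from the axis; top 155 above the table, it is free above 110
- uv_plunger (a joint): travel of the violet plunger on the white UV head: 0 up, 0.012 m = down on its stop; springs back; about 1.5 N to start, 5 N at the stop
- uv_plunger_top (a point): centre of the top of the violet plunger, a disc 44 across, on the white UV head; 138 above the table when up. The head is a white block overhanging the tray's place, 110 wide across y, from 60 on the robot's side of the plunger to 155 behind it, underside 79 and top 105 above the table, on a leg at its far end; violet panel on top
- dry_plunger (a joint): travel of the orange plunger on the grey warm-air head: 0 up, 0.012 m = down on its stop; springs like the other
- dry_plunger_top (a point): centre of the top of the orange plunger, a disc 44 across, on the grey warm-air dryer head; same sizes as the UV head; orange panel on top. The two heads may stand either way round, left or right
- tag_stand: fixed low wooden stand 90 by 105 by 12 with a rail along its far edge, just beyond the turntable, between the legs of the heads; the tag lying on it says which treatment is due; origin at the centre of its underside
- tag_violet: fixed violet tag 60 by 90 by 6, means UV; lies on the stand or in the battery tray; origin at the centre of its underside
- tag_orange: fixed orange tag 60 by 90 by 6, means warm-air drying; lies on the stand or in the battery tray; origin at the centre of its underside
- battery_tray: fixed clear battery strip tray 95 by 160 by 12 at the back left, holding the tag not in use; origin at the centre of its underside
- storage_box: fixed dark wooden storage box on the left with its hinged lid standing open on the +y side (lid leans outwards, up to 150 above the table); outside 225 (x) by 115 (y) by 45 high, walls 6; origin at the centre of the underside
- box_floor (a point): centre of the inner floor of the storage box, 6 above the table, axes as the box; inside 213 (x) by 103 (y), 39 deep; room for three pods in a row along x
- cup: bystander: grey ceramic cup, 76 across, 85 high, loose; origin at the centre of its underside
- opener: bystander: flat steel bottle opener about 145 by 40 by 8, loose; origin in its underside near the middle

How it is judged:
By the outcome, as a careful person would: the job done as asked, in the order asked, and still so for the second after the job is handed in, with the robot touching nothing.
Of pod_a, pod_b, pod_c, pod_d only 2 to 3 are there at a start; the rules pass over those that are not, and their reading is None.
At some moment in a run one of pod_a, pod_b, pod_c, pod_d may be knocked a few centimetres aside while the robot is not near it.
Once in a run the grip may slacken for a moment while it holds something.
It also fails if it takes over 210 s, if anything falls off the work surface, if the arm or the gripper's body presses on something with over 40 N, if the wrist force passes 120 N, or if a joint passes its speed limit or range.

### The arm

A 6-joint arm with a two-finger parallel gripper is mounted at the origin on the work surface. World frame = base frame: x ahead of the robot, y to its left, z up, the work surface at z = 0. Lengths are in mm, angles in rad, forces in N, time in s.
With the tool pointing down it reaches from about 275 to 750 mm from the base axis. Payload 10.2 kg.
Tool frame: the origin (TCP) lies midway between the tips of the shut fingers; the grasp point (between the pads) lies 19 mm behind it; z points along the fingers, y is the line along which they close (so a half turn about z gives the same grasp; the last joint's range is limited). The gripper opens to 85 mm and grips with 20 to 120 N. Pads are 22 mm wide; open, the fingers measure 114 mm over their backs; the gripper's body (76 mm by 85 mm) begins 54 mm behind the grasp point. The pads swing forward as they close: fully open they stand 13 mm farther back than shut.
Start: joints at [-0.223, 0.313, 1.498, -0, 1.331, -0.223], TCP at [525.006, -0.013, 231.294] pointing down, gripper open.
Joint ranges: [-2.94, 2.94], [-0.97, 2.17], [0.19, 2.56], [-1.23, 4.37], [0.02, 3.11], [-2.88, 2.88]. Speed limits (rad/s): [2.39, 2.39, 3.01, 3.14, 3.14, 3.14].

### API

Orientations are given as a unit quaternion [w, x, y, z].
In Python, from rig import ctrl, capture, camera_info gives the robot as it stands.
- The arm moves only by the tool apply_moves, never from a script. Its argument "targets" is a list of rows, each a list of 3 entries, a list of its own where there are three numbers: the finger opening in mm, from 0 to 85.4, then the shift along the world's x, y, z in mm, then the turn, a rotation vector about the world's x, y, z in degrees. In form: [[grip, [dx, dy, dz], [rx, ry, rz]], ...]. A call has 1 to 20 rows; each row is the pose to reach, as a shift and turn from the pose commanded when the call began; what a row does not reach only later rows make up. A row lasts 1/10 s, in which the tool goes at most 50 mm and 8.59 degrees, less where a joint would pass 70% of its speed; a pose out of reach is approached as far as the arm can. A call with a gripper value outside its range is refused whole. The fingers move at their own pace and stop on an object; "squeeze" is the grip in N (left out, the last holds). Time passes only in rows, so rows that repeat a pose let the fingers close. It gives the time, the measured TCP pose, the force, the opening and the grip force at its end, in the units of the state.
- ctrl.sense(): the state, without advancing time (a new reading comes with each control period).
- capture(name): name is "scene" or "side" or "wrist"; returns (picture, depth): 420x560x3 uint8, blue, green, red; 420x560 float32, mm along the optical axis (not along the pixel's ray), 0 where there is no reading.
- camera_info(name): a dict with "vfov" (degrees; the focal length in pixels is half the picture's height over the tangent of half this angle, whatever the lens; pixels are square), "cx", "cy" (the principal point, pixels), "extrinsics" (4x4, takes a point from camera to world coordinates). Camera axes: x right, y down, z forward; pixel columns grow to the right and rows downward; lengths in mm; the calibration is good to about 2 mm. A picture is of the moment at which its call begins: read the wrist's pose just before it. camera_info takes no time and is no camera call; for the wrist camera it gives the pose at the moment of the call.
- ctrl.finish_job(): hands the job in; it is judged then, once.
The state is a dict: "time_s": time; "joints": joint angles; "dq": joint speeds; "tau": joint torques, N m; "eef_pos": TCP position; "ee_rot": TCP orientation; "force": force on the tool from outside, world axes, zero at the start; "wrist_torque": the same for the moment, N m; "grip_width": opening from 0.0 (shut) to 1.0 (fully open); "grip_force": force on a finger pad.
Only numpy, scipy, OpenCV 4.12 (cv2) and the standard library are available. Lean on these libraries where they do the work, as an engineer would, in place of code of your own. Each camera call takes 0.05 s, during which the arm holds its last target. There are 200 camera calls.

## Working session

There is one attempt and no reset: what is moved stays moved. The work goes in short steps, Python scripts to look and compute and a tool call to move; the robot and the scene stay as the last step left them, time stands still between calls to the robot, and variables do not carry over. Pictures are saved under pics/ and viewed, at most 14 in all, crops included, and the job is handed in when it is done.

Besides the shell and the picture viewer there is one more tool, called after "Emit:" in YAML: its name, and indented under it one key for each argument. apply_moves: Moves the arm, as the interface text tells. Its arguments: {"type":"object","properties":{"targets":{"type":"array","items":{"type":"array"}},"squeeze":{"type":"number"}},"required":["targets"]}

```bash
ls; mkdir -p pics
cat > h.py <<'E'
import numpy as np, cv2
from rig import ctrl, capture, camera_info
def cloud(name):
    i=camera_info(name); img,d=capture(name)
    f=210/np.tan(np.radians(i["vfov"]/2)); v,u=np.mgrid[:420,:560]
    P=np.stack([(u-i["cx"])*d/f,(v-i["cy"])*d/f,d,np.ones_like(d)],-1)@np.array(i["extrinsics"]).T
    P=P[...,:3]; P[d==0]=np.nan
    return img,P
E
python3 - <<'E'
from h import *
print(ctrl.sense())
for n in("scene","side"):
    img,P=cloud(n); cv2.imwrite(f"pics/{n}0.png",img); np.save(f"{n}0.npy",P); print(camera_info(n))
E
```

```text
pics
{'time_s': 0.0, 'joints': array([-2.23415417e-01,  3.13431239e-01,  1.49843797e+00,  4.30799856e-05,
        1.33099897e+00, -2.23401309e-01]), 'dq': array([ 2.34458936e-03,  2.40847666e-04, -4.38816487e-05,  1.86841018e-04,
       -5.31626889e-06,  3.62196746e-04]), 'tau': array([-5.78409599e-04, -4.12261176e+01, -2.59742296e+01, -3.58453699e-04,
        4.11797926e-03, -1.23038126e-05]), 'eef_pos': array([5.24744773e+02, 4.86856297e-02, 2.30744341e+02]), 'ee_rot': array([-5.50823869e-04,  7.07115252e-01,  7.07098022e-01, -3.22144675e-04]), 'force': array([ 0.45508351, -0.25242284,  0.6287774 ]), 'wrist_torque': array([-0.00075896,  0.0065172 , -0.02682658]), 'grip_force': 0.0, 'grip_width': 1.0022665025193587}
{'vfov': 48.14783025570341, 'cx': 278.65506652344675, 'cy': 205.8387547936584, 'extrinsics': array([[ 8.79505851e-01,  4.08288075e-01, -2.44479663e-01,
         9.56712760e+02],
       [ 4.75863516e-01, -7.59751897e-01,  4.43092507e-01,
        -6.42068186e+02],
       [-4.83450071e-03, -5.06041404e-01, -8.62495637e-01,
         1.27219103e+03],
       [ 0.00000000e+00,  0.00000000e+00,  0.00000000e+00,
         1.00000000e+00]])}
{'vfov': 45.07437771516875, 'cx': 284.30288333578625, 'cy': 210.8312244568576, 'extrinsics': array([[-9.35776109e-01, -2.22689530e-01,  2.73372359e-01,
         2.61371983e+02],
       [-3.52593343e-01,  5.88801351e-01, -7.27317608e-01,
         9.47270911e+02],
       [ 1.00400162e-03, -7.76995716e-01, -6.29505083e-01,
         9.79925157e+02],
       [ 0.00000000e+00,  0.00000000e+00,  0.00000000e+00,
         1.00000000e+00]])}
```

View pics/scene0.png

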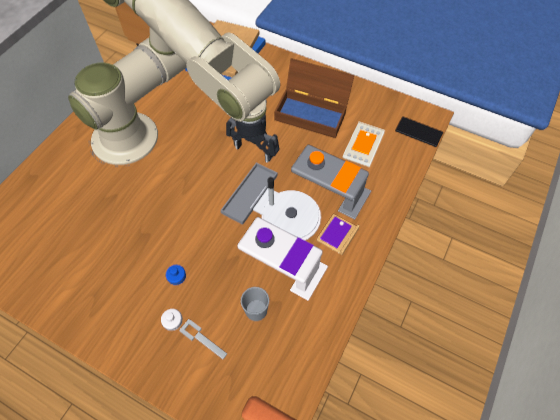

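View pics/side0.png

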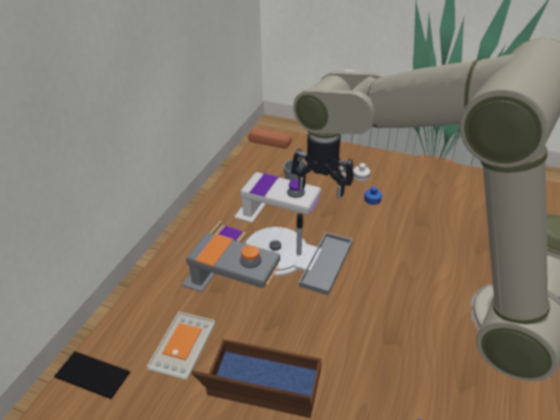

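The violet tag lies on the stand (337,232 in scene), so the UV head is due, and that is the right one (plunger at 265,237). There are two pods: blue (175,274) and white (171,319), with the opener beside the white one. Now I measure.

```bash
cat >> h.py <<'E'
def blob(P,m,zlo,zhi,box=None):
    "xy mid and extent of masked points in a height band"
    m=m&(P[...,2]>zlo)&(P[...,2]<zhi)
    if box: m&=(P[...,0]>box[0])&(P[...,0]<box[1])&(P[...,1]>box[2])&(P[...,1]<box[3])
    Q=P[m]
    if len(Q)<4: return None
    (cx,cy),r=cv2.minEnclosingCircle(Q[:,:2].astype(np.float32))
    return len(Q),np.round(np.median(Q,0),1),"circ",np.round([cx,cy,r],1),"x",np.round(np.percentile(Q[:,0],[2,98])),"y",np.round(np.percentile(Q[:,1],[2,98]))
E
python3 - <<'E'
from h import *
for n in("scene","side"):
    P=np.load(n+"0.npy"); img=cv2.imread(f"pics/{n}0.png"); H=cv2.cvtColor(img,cv2.COLOR_BGR2HSV)
    h,s,v=[H[...,k].astype(int) for k in range(3)]
    T=h>-1
    wp={"scene":[(175,274),(171,319),(265,237),(316,158),(270,182),(291,213),(250,193),(310,115),(255,293),(192,328),(222,354)],"side":[(373,195),(362,171),(296,185),(250,255),(300,218),(275,245),(327,263),(265,378)]}[n]
    for u,w in wp: print(n,(u,w),np.round(P[w,u],0))
    blue=(h>105)&(h<125)&(s>150); viol=(h>125)&(h<150)&(s>100); org=(h>5)&(h<20)&(s>200)
    R=(250,750,-450,-120)
    print("blue drum",blob(P,blue,20,34,R)); print("blue knob",blob(P,blue,40,55,R))
    pw=np.round(P[(319,171)[0],171]) if n=="scene" else P[171,362]
    b=(pw[0]-45,pw[0]+45,pw[1]-45,pw[1]+45)
    print("white drum",blob(P,T,20,34,b)); print("white knob",blob(P,T,40,55,b))
    print("uvtop",blob(P,viol,130,145)); print("drytop",blob(P,org,130,145))
    hp=P[182,270] if n=="scene" else P[218,300]
    print("handle",blob(P,T,145,162,(450,680,-60,60)))
E
```

```text
scene (175, 274) [ 457. -341.   39.]
scene (171, 319) [ 522. -453.   42.]
scene (265, 237) [ 648. -161.  134.]
scene (316, 158) [654. 139. 138.]
scene (270, 182) [581. -11. 155.]
scene (291, 213) [651. -11.  35.]
scene (250, 193) [501.  -1.  21.]
scene (310, 115) [521. 382.  12.]
scene (255, 293) [ 684. -286.   50.]
scene (192, 328) [ 570. -439.   -7.]
scene (222, 354) [ 682. -461.    7.]
blue drum (199, array([ 455.3, -341.2,   25.3]), 'circ', array([ 450.4, -336.4,   27.5]), 'x', array([427., 473.]), 'y', array([-361., -313.]))
blue knob (52, array([ 449.6, -335.9,   46.4]), 'circ', array([ 448.2, -336.2,   11. ]), 'x', array([438., 459.]), 'y', array([-345., -326.]))
white drum (258, array([ 517.9, -451.8,   25.3]), 'circ', array([ 513.2, -448.9,   28.4]), 'x', array([488., 538.]), 'y', array([-473., -424.]))
white knob (58, array([ 513.5, -448.5,   47.5]), 'circ', array([ 513. , -448.8,   10.7]), 'x', array([504., 523.]), 'y', array([-458., -439.]))
uvtop (181, array([ 642.9, -157. ,  137.4]), 'circ', array([ 642.7, -155.6,   21.5]), 'x', array([624., 662.]), 'y', array([-175., -
[... 717 characters left out ...]
5, -325.5,   44.8]), 'circ', array([ 445.8, -329.2,    8.1]), 'x', array([439., 453.]), 'y', array([-335., -322.]))
white drum (122, array([ 508.5, -438.1,   25.8]), 'circ', array([ 511.7, -445. ,   30.1]), 'x', array([486., 536.]), 'y', array([-466., -418.]))
white knob (33, array([ 509.3, -442.4,   47. ]), 'circ', array([ 509.6, -446.3,   14.1]), 'x', array([501., 521.]), 'y', array([-458., -434.]))
uvtop (84, array([ 643.7, -146.2,  138.2]), 'circ', array([ 638.8, -151.9,   22.2]), 'x', array([626., 657.]), 'y', array([-170., -132.]))
drytop None
handle (49, array([574.8,   3.1, 156.4]), 'circ', array([ 5.743e+02, -4.000e-01,  9.200e+00]), 'x', array([568., 582.]), 'y', array([-9.,  8.]))
```

Emit:
apply_moves:
  targets:
    - [60,[-76,-335,-80],[0,0,0]]
    - [60,[-76,-335,-80],[0,0,0]]
    - [60,[-76,-335,-80],[0,0,0]]
    - [60,[-76,-335,-80],[0,0,0]]
    - [60,[-76,-335,-80],[0,0,0]]
    - [60,[-76,-335,-80],[0,0,0]]
    - [60,[-76,-335,-80],[0,0,0]]
    - [60,[-76,-335,-80],[0,0,0]]
    - [60,[-76,-335,-80],[0,0,0]]
    - [60,[-76,-335,-80],[0,0,0]]
    - [60,[-76,-335,-80],[0,0,0]]
    - [60,[-76,-335,-80],[0,0,0]]

```text
time_s: 1.3
eef_pos: [449.5, -334.1, 151.7]
ee_rot: [0.0, 0.707, 0.708, 0.0]
force: [0.2, 0.4, 0.1]
grip_width: 0.706
grip_force: 0.0
```

```bash
cat > pods.py <<'E'
from h import *
def pods(n,tag,R=(250,750,-560,-100),z0=0):
    img,P=cloud(n); cv2.imwrite(f"pics/{n}{tag}.png",img)
    H=cv2.cvtColor(img,cv2.COLOR_BGR2HSV); h,s,v=[H[...,k].astype(int) for k in range(3)]
    for c,m in(("blue",(h>105)&(h<125)&(s>150)),("white",(s<45)&(v>170))):
        print(n,c,"knob",blob(P,m,z0+40,z0+54,R),"drum",blob(P,m,z0+20,z0+34,R))
E
python3 - <<'E'
from pods import *
s=ctrl.sense(); print(s["eef_pos"],s["ee_rot"],s["grip_width"])
pods("wrist","1"); pods("scene","1")
E
```

```text
[ 449.53679991 -334.07294873  151.71267436] [2.82055782e-04 7.06560773e-01 7.07652311e-01 2.36978751e-05] 0.705638595204185
wrist blue knob (708, array([ 448.4, -334.6,   47.8]), 'circ', array([ 448.3, -336. ,   11. ]), 'x', array([439., 458.]), 'y', array([-345., -326.])) drum (2846, array([ 448.3, -329.1,   26. ]), 'circ', array([ 448.4, -335. ,   27. ]), 'x', array([424., 473.]), 'y', array([-359., -310.]))
wrist white knob (197, array([ 508.8, -450.5,   48. ]), 'circ', array([ 510.5, -449.9,    9.6]), 'x', array([503., 515.]), 'y', array([-458., -441.])) drum (835, array([ 498.8, -445.8,   26. ]), 'circ', array([ 508.6, -448.9,   25.7]), 'x', array([488., 508.]), 'y', array([-472., -426.]))
scene blue knob (49, array([ 448.6, -335.9,   47.4]), 'circ', array([ 447.1, -335.2,   12. ]), 'x', array([437., 458.]), 'y', array([-345., -327.])) drum (199, array([ 454.6, -341.5,   25.8]), 'circ', array([ 450. , -336.6,   26.7]), 'x', array([427., 473.]), 'y', array([-361., -313.]))
scene white knob (54, array([ 513.7, -448.5,   47.4]), 'circ', array([ 512.8, -447.4,   11.9]), 'x', array([502., 522.]), 'y', array([-458., -439.])) drum (240, array([ 518.1, -453. ,   25.5]), 'circ', array([ 513.7, -448.8,   27.2]), 'x', array([490., 538.]), 'y', array([-474., -425.]))
```

Emit:
apply_moves:
  targets:
    - [60,[-1,0,-50],[0,0,0]]
    - [60,[-1,0,-90],[0,0,0]]
    - [60,[-1,0,-110],[0,0,0]]
    - [60,[-1,0,-121],[0,0,0]]
    - [60,[-1,0,-121],[0,0,0]]
    - [60,[-1,0,-121],[0,0,0]]
    - [15,[-1,0,-121],[0,0,0]]
    - [15,[-1,0,-121],[0,0,0]]
    - [15,[-1,0,-121],[0,0,0]]
    - [15,[-1,0,-121],[0,0,0]]
    - [15,[-1,0,-121],[0,0,0]]
    - [15,[-1,0,-121],[0,0,0]]
    - [15,[-1,0,-121],[0,0,0]]
    - [15,[-1,0,-121],[0,0,0]]
  squeeze: 60

```text
time_s: 2.8
eef_pos: [448.3, -335.3, 31.2]
ee_rot: [0.001, 0.707, 0.707, -0.0]
force: [-1.1, 0.8, 6.1]
grip_width: 0.229
grip_force: 58.5
```

Emit:
apply_moves:
  targets:
    - [15,[0,0,25],[0,0,0]]
    - [15,[0,0,50],[0,0,0]]
    - [15,[6,36,50],[0,0,0]]
    - [15,[12,72,50],[0,0,0]]
    - [15,[18,108,50],[0,0,0]]
    - [15,[24,144,50],[0,0,0]]
    - [15,[30,180,50],[0,0,0]]
    - [15,[36,216,50],[0,0,0]]
    - [15,[42,252,50],[0,0,0]]
    - [15,[46,275,50],[0,0,0]]
    - [15,[48,289,50],[0,0,0]]
    - [15,[48,289,50],[0,0,0]]
    - [15,[48,289,50],[0,0,0]]
    - [15,[48,289,50],[0,0,0]]

```text
time_s: 4.2
eef_pos: [496.0, -47.0, 80.3]
ee_rot: [0.0, 0.708, 0.707, -0.0]
force: [-0.4, 0.3, -0.2]
grip_width: 0.23
grip_force: 58.8
```

Run:
```python
from pods import *
s=ctrl.sense(); print(s["eef_pos"],s["grip_width"],s["grip_force"],s["force"])
img,P=cloud("wrist"); cv2.imwrite("pics/w2.png",img)
img,P=cloud("scene"); cv2.imwrite("pics/s2.png",img[80:400,120:460])
```

```text
[495.9840937  -47.02997823  80.29538145] 0.23005319535982827 58.76840651035309 [-0.42302697  0.25212314 -0.19304276]
```

View pics/w2.png

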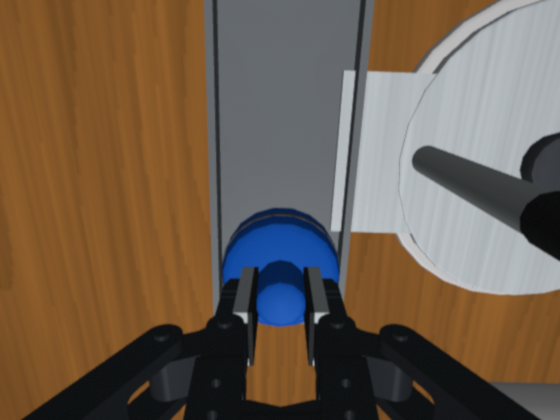

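The blue pod is held (at 280,270) and sits between the tray walls (x 215 to 345). I lower and release it.

Emit:
apply_moves:
  targets:
    - [15,[0,0,-15],[0,0,0]]
    - [15,[0,0,-27],[0,0,0]]
    - [15,[0,0,-33],[0,0,0]]
    - [15,[0,0,-33],[0,0,0]]
    - [15,[0,0,-33],[0,0,0]]
    - [45,[0,0,-33],[0,0,0]]
    - [45,[0,0,-33],[0,0,0]]
    - [45,[0,0,-33],[0,0,0]]
    - [45,[0,0,-33],[0,0,0]]
    - [45,[0,0,0],[0,0,0]]
    - [45,[0,0,40],[0,0,0]]
    - [55,[5,-50,70],[0,0,0]]
    - [55,[10,-100,70],[0,0,0]]
    - [55,[14,-200,70],[0,0,0]]
    - [55,[17,-402,70],[0,0,0]]
    - [55,[17,-402,70],[0,0,0]]
    - [55,[17,-402,70],[0,0,0]]
    - [55,[17,-402,70],[0,0,0]]
    - [55,[17,-402,70],[0,0,0]]
    - [55,[17,-402,70],[0,0,0]]

```text
time_s: 6.3
eef_pos: [511.5, -452.6, 149.2]
ee_rot: [0.0, 0.709, 0.706, -0.0]
force: [0.2, 0.2, -0.5]
grip_width: 0.643
grip_force: 0.0
```

Run:
```python
from pods import *
s=ctrl.sense(); print(s["eef_pos"],s["grip_width"])
pods("wrist","3"); pods("scene","3",(400,600,-120,100),16);pods("scene","3")
```

```text
[ 511.48952994 -452.61942316  149.18702009] 0.6429317724618419
wrist blue knob None drum None
wrist white knob (600, array([ 513.2, -449.3,   48. ]), 'circ', array([ 513.5, -449.7,   10.5]), 'x', array([505., 522.]), 'y', array([-458., -440.])) drum (2688, array([ 513.3, -445. ,   26.1]), 'circ', array([ 513. , -449.5,   26.9]), 'x', array([489., 537.]), 'y', array([-473., -425.]))
scene blue knob (37, array([496.6, -47.3,  63.2]), 'circ', array([494.8, -47.2,  11.2]), 'x', array([485., 505.]), 'y', array([-57., -38.])) drum (166, array([501.7, -53.7,  41.7]), 'circ', array([496.4, -48.4,  27.7]), 'x', array([471., 522.]), 'y', array([-72., -25.]))
scene white knob None drum None
scene blue knob None drum None
scene white knob (54, array([ 513.5, -449.1,   47.1]), 'circ', array([ 512.8, -448.1,   11. ]), 'x', array([503., 522.]), 'y', array([-458., -439.])) drum (219, array([ 518.9, -454.2,   26. ]), 'circ', array([ 513.4, -449.3,   26.8]), 'x', array([489., 538.]), 'y', array([-473., -425.]))
```

Emit:
apply_moves:
  targets:
    - [55,[0,-1,-50],[0,0,0]]
    - [55,[0,-1,-90],[0,0,0]]
    - [55,[0,-1,-110],[0,0,0]]
    - [55,[0,-1,-119],[0,0,0]]
    - [55,[0,-1,-119],[0,0,0]]
    - [55,[0,-1,-119],[0,0,0]]
    - [15,[0,-1,-119],[0,0,0]]
    - [15,[0,-1,-119],[0,0,0]]
    - [15,[0,-1,-119],[0,0,0]]
    - [15,[0,-1,-119],[0,0,0]]
    - [15,[0,-1,-119],[0,0,0]]
    - [15,[0,-1,-119],[0,0,0]]
    - [15,[0,-1,-119],[0,0,0]]
    - [15,[0,-1,-119],[0,0,0]]

```text
time_s: 7.85
eef_pos: [513.3, -449.3, 32.5]
ee_rot: [0.001, 0.707, 0.707, -0.0]
force: [-0.8, 2.1, 6.1]
grip_width: 0.229
grip_force: 58.7
```

Emit:
apply_moves:
  targets:
    - [15,[0,0,25],[0,0,0]]
    - [15,[0,0,50],[0,0,0]]
    - [15,[-14,40,50],[0,0,0]]
    - [15,[-28,80,50],[0,0,0]]
    - [15,[-42,120,50],[0,0,0]]
    - [15,[-56,160,50],[0,0,0]]
    - [15,[-70,200,50],[0,0,0]]
    - [15,[-84,240,50],[0,0,0]]
    - [15,[-95,280,50],[0,0,0]]
    - [15,[-95,325,50],[0,0,0]]
    - [15,[-95,370,50],[0,0,0]]
    - [15,[-95,415,50],[0,0,0]]
    - [15,[-95,455,50],[0,0,0]]
    - [15,[-85,493,50],[0,0,0]]
    - [15,[-50,493,50],[0,0,0]]
    - [15,[-25,493,50],[0,0,0]]
    - [15,[-14,493,50],[0,0,0]]
    - [15,[-14,493,50],[0,0,0]]
    - [15,[-14,493,50],[0,0,0]]
    - [15,[-14,493,50],[0,0,0]]

```text
time_s: 9.85
eef_pos: [498.2, 44.0, 81.3]
ee_rot: [-0.0, 0.707, 0.707, -0.0]
force: [-1.2, 0.7, -0.6]
grip_width: 0.228
grip_force: 59.0
```

Run:
```python
from pods import *
s=ctrl.sense(); print(s["eef_pos"],s["grip_width"],s["grip_force"])
img,P=cloud("wrist"); cv2.imwrite("pics/w4.png",img)
```

```text
[498.23864486  43.95473605  81.31135581] 0.22794443927088368 58.97159457206726
```

View pics/w4.png

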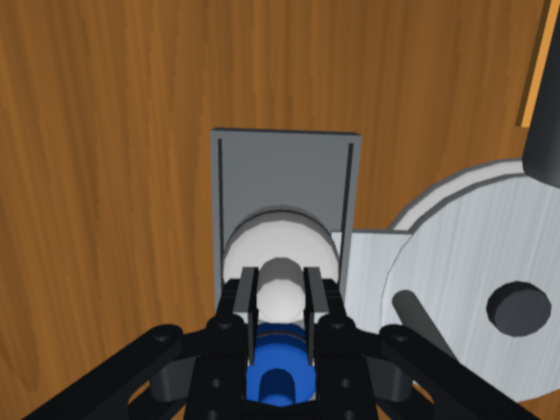

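White pod (280,270) held above the tray, next to the blue pod. I lower, release, rise and go to the handle.

Emit:
apply_moves:
  targets:
    - [15,[0,0,-15],[0,0,0]]
    - [15,[0,0,-27],[0,0,0]]
    - [15,[0,0,-33],[0,0,0]]
    - [15,[0,0,-33],[0,0,0]]
    - [15,[0,0,-33],[0,0,0]]
    - [45,[0,0,-33],[0,0,0]]
    - [45,[0,0,-33],[0,0,0]]
    - [45,[0,0,-33],[0,0,0]]
    - [45,[0,0,-33],[0,0,0]]
    - [45,[0,0,0],[0,0,0]]
    - [45,[0,0,40],[0,0,0]]
    - [45,[0,0,80],[0,0,0]]
    - [45,[0,0,120],[0,0,0]]
    - [45,[20,-12,120],[0,0,-8]]
    - [45,[40,-24,120],[0,0,-16]]
    - [45,[60,-36,120],[0,0,-24]]
    - [45,[78,-47,120],[0,0,-32]]
    - [45,[78,-47,120],[0,0,-40]]
    - [45,[78,-47,120],[0,0,-48]]

```text
time_s: 11.8
eef_pos: [577.3, -3.4, 200.8]
ee_rot: [-0.0, 0.935, 0.355, -0.0]
force: [-0.3, 0.2, 0.1]
grip_width: 0.529
grip_force: 0.0
```

Emit:
apply_moves:
  targets:
    - [45,[0,0,0],[0,0,-8]]
    - [45,[0,0,0],[0,0,-16]]
    - [45,[0,0,0],[0,0,-24]]
    - [45,[0,0,0],[0,0,-32]]
    - [45,[0,0,0],[0,0,-40]]
    - [45,[0,0,0],[0,0,-44]]
    - [45,[0,0,0],[0,0,-44]]
    - [45,[0,0,0],[0,0,-44]]
    - [45,[0,0,0],[0,0,-44]]

```text
time_s: 12.7
eef_pos: [577.0, -3.0, 201.3]
ee_rot: [-0.0, 1.0, -0.017, -0.0]
force: [0.3, 0.5, 0.6]
grip_width: 0.527
grip_force: 0.0
```

Run:
```python
from pods import *
s=ctrl.sense(); print(s["eef_pos"],s["ee_rot"],s["joints"])
pods("scene","5",(400,600,-120,100),16)
img,P=cloud("wrist"); cv2.imwrite("pics/w5.png",img)
print(blob(P,P[...,0]>0,148,160,(550,610,-40,40)))
```

```text
[577.01205044  -3.00261749 201.25392489] [-1.00124805e-05  9.99860464e-01 -1.67048601e-02 -7.98105670e-06] [-2.08154248e-01  4.50405972e-01  1.38037978e+00  1.71997580e-05
  1.31082638e+00  1.39604893e+00]
scene blue knob (41, array([497.1, -47.8,  62.9]), 'circ', array([495.7, -46.9,  11. ]), 'x', array([486., 505.]), 'y', array([-57., -37.])) drum (162, array([502.5, -53.9,  41.9]), 'circ', array([495.9, -47.3,  27.6]), 'x', array([472., 522.]), 'y', array([-73., -25.]))
scene white knob (34, array([499.6,  41.1,  62.7]), 'circ', array([531.5,  20.1,  50.3]), 'x', array([489., 573.]), 'y', array([-7., 50.])) drum (139, array([504.6,  34.5,  42.1]), 'circ', array([524.7,  24. ,  60.3]), 'x', array([475., 525.]), 'y', array([18., 58.]))
(867, array([580.1,  -2.7, 157.9]), 'circ', array([578.4,  -2.8,   9.1]), 'x', array([571., 587.]), 'y', array([-11.,   5.]))
```

View pics/w5.png

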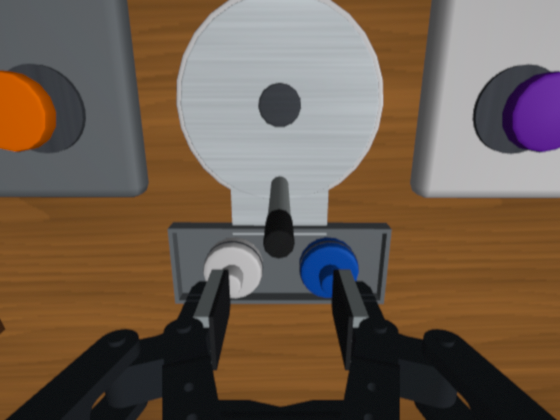

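Both pods stand in the tray (white 232,270, blue 329,270), and the handle (279,240) lies between the fingers. I descend and grip it.

Emit:
apply_moves:
  targets:
    - [45,[1,0,-40],[0,0,0]]
    - [45,[1,0,-70],[0,0,0]]
    - [45,[1,0,-80],[0,0,0]]
    - [45,[1,0,-80],[0,0,0]]
    - [45,[1,0,-80],[0,0,0]]
    - [8,[1,0,-80],[0,0,0]]
    - [8,[1,0,-80],[0,0,0]]
    - [8,[1,0,-80],[0,0,0]]
    - [8,[1,0,-80],[0,0,0]]
    - [8,[1,0,-80],[0,0,0]]
    - [8,[1,0,-80],[0,0,0]]
    - [8,[1,0,-80],[0,0,0]]
  squeeze: 40

```text
time_s: 14.0
eef_pos: [578.5, -2.8, 122.7]
ee_rot: [-0.0, 1.0, -0.017, 0.001]
force: [-1.6, 1.4, 6.8]
grip_width: 0.174
grip_force: 39.0
```

Run:
```python
import numpy as np
# handle arc, steps of 6 deg, from handle h about axis a
a=np.array([647.4,-5.9]);h=np.array([577.8,-3.2]);r=h-a;print(np.hypot(*r))
for t in list(range(6,91,6)):
    c,s=np.cos(np.radians(t)),np.sin(np.radians(t)); print(t,np.round(np.array([[c,-s],[s,c]])@r-r,1))
```

```text
69.65235100124046
6 [ 0.1 -7.3]
12 [  1.  -14.5]
18 [  2.6 -21.6]
24 [  4.9 -28.5]
30 [  8.  -35.2]
36 [ 11.7 -41.4]
42 [ 16.1 -47.3]
48 [ 21.  -52.6]
54 [ 26.5 -57.4]
60 [ 32.5 -61.6]
66 [ 38.8 -65.2]
72 [ 45.5 -68.1]
78 [ 52.5 -70.2]
84 [ 59.6 -71.6]
90 [ 66.9 -72.3]
```

Emit:
apply_moves:
  targets:
    - [8,[0,-2.4,0],[0,0,2]]
    - [8,[0.1,-7.3,0],[0,0,6]]
    - [8,[1,-14.5,0],[0,0,12]]
    - [8,[2.6,-21.6,0],[0,0,18]]
    - [8,[4.9,-28.5,0],[0,0,24]]
    - [8,[8,-35.2,0],[0,0,30]]
    - [8,[11.7,-41.4,0],[0,0,36]]
    - [8,[16.1,-47.3,0],[0,0,42]]
    - [8,[18.5,-50,0],[0,0,45]]
    - [8,[21,-52.6,0],[0,0,48]]
    - [8,[21,-52.6,0],[0,0,48]]

```text
time_s: 15.1
eef_pos: [600.5, -54.8, 122.7]
ee_rot: [0.0, 0.92, 0.392, 0.002]
force: [5.0, 6.8, 4.5]
grip_width: 0.173
grip_force: 39.3
```

Emit:
apply_moves:
  targets:
    - [8,[2.6,-2.5,0],[0,0,3]]
    - [8,[5.5,-4.8,0],[0,0,6]]
    - [8,[11.5,-9,0],[0,0,12]]
    - [8,[17.8,-12.6,0],[0,0,18]]
    - [8,[24.5,-15.5,0],[0,0,24]]
    - [8,[31.5,-17.6,0],[0,0,30]]
    - [8,[35,-18.4,0],[0,0,33]]
    - [8,[38.6,-19,0],[0,0,36]]
    - [8,[42.2,-19.4,0],[0,0,39]]
    - [8,[45.9,-19.7,0],[0,0,42]]
    - [8,[47.9,-19.7,0],[0,0,43]]
    - [8,[47.9,-19.7,0],[0,0,43]]
    - [8,[47.9,-19.7,0],[0,0,43]]

```text
time_s: 16.4
eef_pos: [645.0, -73.1, 122.6]
ee_rot: [-0.003, 0.713, 0.701, -0.001]
force: [-16.9, 11.6, 13.5]
grip_width: 0.172
grip_force: 40.6
```

Run:
```python
from pods import *
s=ctrl.sense(); print(s["eef_pos"],s["force"],s["wrist_torque"])
i,_=capture("scene"); j,_=capture("side")
cv2.imwrite("pics/s6.png",np.hstack([i[130:330,180:380],j[130:330,180:380]]).repeat(2,0).repeat(2,1))
```

```text
[644.99617565 -73.14702672 122.58349312] [-16.91563817  11.62649174  13.51624805] [ 1.55674614  2.53562337 -0.35997296]
```

View pics/s6.png

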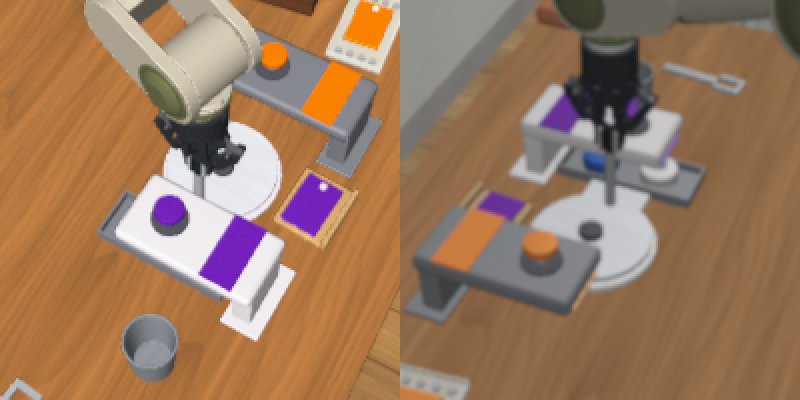

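The tray with both pods is under the UV head and pushed against its stop. I let go and rise.

Emit:
apply_moves:
  targets:
    - [8,[-2,0,0],[0,0,0]]
    - [36,[-2,0,0],[0,0,0]]
    - [36,[-2,0,0],[0,0,0]]
    - [36,[-2,0,0],[0,0,0]]
    - [36,[-2,0,0],[0,0,0]]
    - [36,[-2,0,40],[0,0,0]]
    - [36,[-2,0,80],[0,0,0]]
    - [0,[-4,-40,80],[0,0,0]]
    - [0,[-4,-80,80],[0,0,0]]
    - [0,[-4,-80,80],[0,0,0]]
    - [0,[-4,-80,80],[0,0,0]]
    - [0,[-4,-80,80],[0,0,0]]
    - [0,[-4,-80,80],[0,0,0]]

```text
time_s: 17.8
eef_pos: [643.0, -154.2, 201.3]
ee_rot: [-0.0, 0.713, 0.701, 0.0]
force: [0.3, 0.4, 0.9]
grip_width: -0.001
grip_force: 0.0
```

Run:
```python
from h import *
s=ctrl.sense(); print(s["eef_pos"],s["ee_rot"],s["force"],s["grip_width"])
img,P=cloud("wrist"); cv2.imwrite("pics/w7.png",img)
H=cv2.cvtColor(img,cv2.COLOR_BGR2HSV); h,S=H[...,0],H[...,1]
print("plunger",blob(P,(h>125)&(h<150)&(S>100),130,145,(600,690,-200,-110)))
print("handle",blob(P,h<255,148,162,(610,680,-105,-40)))
img,P=cloud("scene"); H=cv2.cvtColor(img,cv2.COLOR_BGR2HSV); h,S=H[...,0],H[...,1]
print("plunger s",blob(P,(h>125)&(h<150)&(S>100),130,145,(600,690,-200,-110)))
print("handle s",blob(P,h<255,148,162,(610,680,-105,-40)))
```

```text
[ 643.03952716 -154.18161793  201.33767563] [-6.50993164e-05  7.12794171e-01  7.01373271e-01  3.84991746e-05] [0.313516   0.4356651  0.89824711] -0.0010370997999782372
plunger (3673, array([ 642.8, -152.5,  138. ]), 'circ', array([ 642.6, -154.5,   21.6]), 'x', array([624., 662.]), 'y', array([-173., -134.]))
handle (1049, array([645.4, -75.1, 158. ]), 'circ', array([645.4, -75.2,   8.9]), 'x', array([638., 653.]), 'y', array([-83., -67.]))
plunger s (181, array([ 643. , -156.8,  137.6]), 'circ', array([ 642.8, -155.7,   21.1]), 'x', array([624., 662.]), 'y', array([-175., -137.]))
handle s (13, array([646.3, -71.1, 157.6]), 'circ', array([646.4, -70. ,   7.5]), 'x', array([640., 653.]), 'y', array([-76., -66.]))
```

View pics/w7.png

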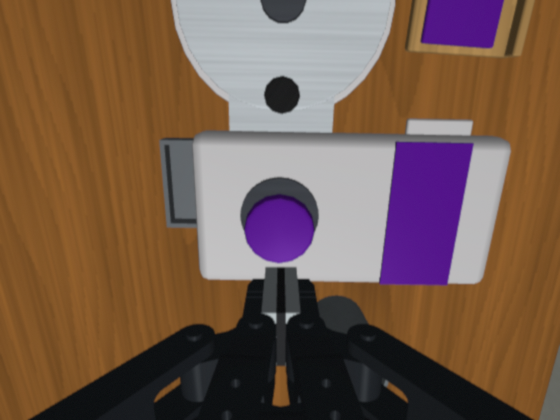

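The handle is where it should be and the plunger is centred below the tip. I press in small steps.

Emit:
apply_moves:
  targets:
    - [0,[0,0,-35],[0,0,0]]
    - [0,[0,0,-55],[0,0,0]]
    - [0,[0,0,-62],[0,0,0]]
    - [0,[0,0,-65],[0,0,0]]
    - [0,[0,0,-68],[0,0,0]]
    - [0,[0,0,-71],[0,0,0]]
    - [0,[0,0,-73],[0,0,0]]
    - [0,[0,0,-75],[0,0,0]]
    - [0,[0,0,-75],[0,0,0]]
    - [0,[0,0,-75],[0,0,0]]

```text
time_s: 18.9
eef_pos: [643.4, -155.3, 126.8]
ee_rot: [0.001, 0.713, 0.701, 0.0]
force: [1.0, 1.6, 4.3]
grip_width: -0.002
grip_force: 2.2
```

Emit:
apply_moves:
  targets:
    - [0,[0,0,-1],[0,0,0]]
    - [0,[0,0,-2],[0,0,0]]
    - [0,[0,0,-3],[0,0,0]]
    - [0,[0,0,-3],[0,0,0]]
    - [0,[0,0,-3],[0,0,0]]

```text
time_s: 19.4
eef_pos: [643.5, -155.4, 125.8]
ee_rot: [0.001, 0.713, 0.701, 0.001]
force: [-2.6, 3.3, 17.7]
grip_width: 0.004
grip_force: 8.7
```

On the stop (17.7 N, z 126). I let it up and go back to the handle.

Emit:
apply_moves:
  targets:
    - [0,[0,0,4],[0,0,0]]
    - [0,[0,0,10],[0,0,0]]
    - [0,[0,0,25],[0,0,0]]
    - [0,[0,0,60],[0,0,0]]
    - [0,[0,0,80],[0,0,0]]
    - [36,[2,40,80],[0,0,0]]
    - [36,[2,79,80],[0,0,0]]
    - [36,[2,79,80],[0,0,0]]
    - [36,[2,79,80],[0,0,0]]
    - [36,[2,79,80],[0,0,0]]

```text
time_s: 20.4
eef_pos: [644.7, -77.4, 202.8]
ee_rot: [-0.0, 0.714, 0.701, -0.001]
force: [0.8, -0.5, -0.1]
grip_width: 0.418
grip_force: 0.0
```

Run:
```python
from h import *
s=ctrl.sense(); print(s["eef_pos"],s["ee_rot"],s["grip_width"])
img,P=cloud("wrist"); print("handle",blob(P,P[...,0]>0,148,162,(610,680,-105,-40)))
img,P=cloud("scene"); H=cv2.cvtColor(img,cv2.COLOR_BGR2HSV); h,S=H[...,0],H[...,1]
print("plunger s",blob(P,(h>125)&(h<150)&(S>100),120,145,(600,690,-200,-110)))
a=np.array([647.4,-5.9]);r=np.array([645.4,-75.2])-a
for t in range(-6,-91,-6):
    c,s=np.cos(np.radians(t)),np.sin(np.radians(t)); print(t,np.round(np.array([[c,-s],[s,c]])@r-r,1))
```

```text
[644.65821984 -77.37922016 202.78219527] [-3.39594845e-04  7.13578900e-01  7.00574597e-01 -5.22223684e-04] 0.4178110432664489
handle (850, array([645.6, -73.2, 157.9]), 'circ', array([645.4, -75. ,   9.1]), 'x', array([638., 653.]), 'y', array([-82., -67.]))
plunger s (187, array([ 643.5, -157.4,  137.6]), 'circ', array([ 643. , -156.2,   21.3]), 'x', array([624., 662.]), 'y', array([-175., -138.]))
-6 [-7.2  0.6]
-12 [-14.4   1.9]
-18 [-21.3   4. ]
-24 [-28.    6.8]
-30 [-34.4  10.3]
-36 [-40.4  14.4]
-42 [-45.9  19.1]
-48 [-50.8  24.4]
-54 [-55.2  30.2]
-60 [-59.   36.4]
-66 [-62.1  42.9]
-72 [-64.5  49.8]
-78 [-66.2  56.8]
-84 [-67.1  64. ]
-90 [-67.3  71.3]
```

Emit:
apply_moves:
  targets:
    - [36,[0,0,-40],[0,0,0]]
    - [36,[0,0,-70],[0,0,0]]
    - [36,[0,0,-81],[0,0,0]]
    - [36,[0,0,-81],[0,0,0]]
    - [36,[0,0,-81],[0,0,0]]
    - [8,[0,0,-81],[0,0,0]]
    - [8,[0,0,-81],[0,0,0]]
    - [8,[0,0,-81],[0,0,0]]
    - [8,[0,0,-81],[0,0,0]]
    - [8,[0,0,-81],[0,0,0]]
    - [8,[0,0,-81],[0,0,0]]

```text
time_s: 21.6
eef_pos: [644.9, -76.6, 124.1]
ee_rot: [0.001, 0.713, 0.701, -0.0]
force: [-5.0, -0.1, 6.0]
grip_width: 0.173
grip_force: 39.0
```

Emit:
apply_moves:
  targets:
    - [8,[-2.4,0.1,0],[0,0,-2]]
    - [8,[-7.2,0.6,0],[0,0,-6]]
    - [8,[-14.4,1.9,0],[0,0,-12]]
    - [8,[-21.3,4,0],[0,0,-18]]
    - [8,[-28,6.8,0],[0,0,-24]]
    - [8,[-34.4,10.3,0],[0,0,-30]]
    - [8,[-40.4,14.4,0],[0,0,-36]]
    - [8,[-45.9,19.1,0],[0,0,-42]]
    - [8,[-50.8,24.4,0],[0,0,-48]]
    - [8,[-55.2,30.2,0],[0,0,-54]]
    - [8,[-59,36.4,0],[0,0,-60]]
    - [8,[-62.1,42.9,0],[0,0,-66]]
    - [8,[-64.5,49.8,0],[0,0,-72]]
    - [8,[-66.2,56.8,0],[0,0,-78]]
    - [8,[-66.8,60.5,0],[0,0,-81]]
    - [8,[-67.1,64,0],[0,0,-84]]
    - [8,[-67.2,67.6,0],[0,0,-87]]
    - [8,[-67.3,71.3,0],[0,0,-90]]
    - [8,[-67.3,71.3,0],[0,0,-90]]
    - [8,[-67.3,71.3,0],[0,0,-90]]

```text
time_s: 23.6
eef_pos: [575.5, -4.4, 124.0]
ee_rot: [-0.0, 1.0, -0.009, -0.003]
force: [-19.4, 3.0, 14.8]
grip_width: 0.175
grip_force: 40.5
```

Emit:
apply_moves:
  targets:
    - [8,[1.5,0.5,0],[0,0,0]]
    - [8,[1.5,0.5,0],[0,0,0]]
    - [40,[1.5,0.5,0],[0,0,0]]
    - [40,[1.5,0.5,0],[0,0,0]]
    - [40,[1.5,0.5,0],[0,0,0]]
    - [40,[1.5,0.5,0],[0,0,0]]
    - [40,[1.5,0.5,40],[0,0,0]]
    - [40,[1.5,0.5,80],[0,0,0]]
    - [40,[-20,0,80],[0,0,0]]
    - [40,[-60,0,80],[0,0,0]]
    - [40,[-80,0,80],[0,0,0]]
    - [40,[-80,0,80],[0,0,0]]
    - [40,[-80,0,80],[0,0,0]]

```text
time_s: 24.9
eef_pos: [498.1, -5.1, 202.7]
ee_rot: [0.0, 1.0, -0.009, 0.001]
force: [0.4, 0.9, -0.7]
grip_width: 0.468
grip_force: 0.0
```

Run:
```python
from pods import *
s=ctrl.sense(); print(s["eef_pos"],s["ee_rot"],s["force"])
img,P=cloud("wrist"); cv2.imwrite("pics/w8.png",img); print("handle",blob(P,P[...,0]>0,148,162,(550,610,-40,40)))
pods("wrist","8",(440,550,-110,110),16)
img,P=cloud("scene")
B=(350,720,250,520); T=P[...,0]>0
print("rim",blob(P,T,40,48,B))
print("floor",blob(P,T,2,16,(420,620,300,440)))
i2,P2=cloud("side");print("rim",blob(P2,T,40,48,B),"floor",blob(P2,T,2,16,(420,620,300,440)))
for Q in(P,P2):
    M=Q[T&(Q[...,2]>41)&(Q[...,2]<49)&(Q[...,0]>380)&(Q[...,0]<660)&(Q[...,1]>290)&(Q[...,1]<470)]
    print(cv2.minAreaRect(M[:,:2].astype(np.float32)))
```

```text
[498.09462841  -5.12932811 202.72270081] [ 1.01004425e-04  9.99960850e-01 -8.82626289e-03  6.19985667e-04] [ 0.39313142  0.92333569 -0.66847266]
handle (1033, array([577.9,  -4.8, 158. ]), 'circ', array([577.8,  -4.8,   8.9]), 'x', array([570., 586.]), 'y', array([-13.,   3.]))
wrist blue knob (566, array([499.2, -51.3,  63.9]), 'circ', array([498. , -51.6,  10.8]), 'x', array([489., 508.]), 'y', array([-61., -42.])) drum (2363, array([504.1, -48.7,  42. ]), 'circ', array([498.7, -51.6,  27.4]), 'x', array([475., 524.]), 'y', array([-76., -26.]))
wrist white knob (488, array([497.7,  38.9,  64. ]), 'circ', array([497.2,  39.4,  10.7]), 'x', array([489., 507.]), 'y', array([30., 49.])) drum (2124, array([502.7,  35.5,  42.1]), 'circ', array([497.9,  39. ,  26.7]), 'x', array([475., 522.]), 'y', array([15., 63.]))
rim (388, array([519.2, 407.9,  44.5]), 'circ', array([519.2, 385.8, 127.6]), 'x', array([404., 633.]), 'y', array([316., 454.]))
floor (1116, array([519.7, 390.2,   7.5]), 'circ', array([515.8, 373.1, 114.8]), 'x', array([425., 613.]), 'y', array([306., 438.]))
rim (635, array([512.9, 339.2,  45.1]), 'circ', array([517.7, 385.3, 126. ]), 'x', array([403., 633.]), 'y', array([315., 453.])) floor (2691, array([510.4, 363.3,   8.1]), 'circ', array([511.8, 371.5, 112.8]), 'x', array([424., 616.]), 'y', array([322., 437.]))
((517.7811889648438, 386.9119567871094), (226.0807647705078, 131.6229705810547), 7.112054347991943)
((518.4146728515625, 385.876953125), (226.06146240234375, 125.19883728027344), 6.797880172729492)
```

View pics/w8.png

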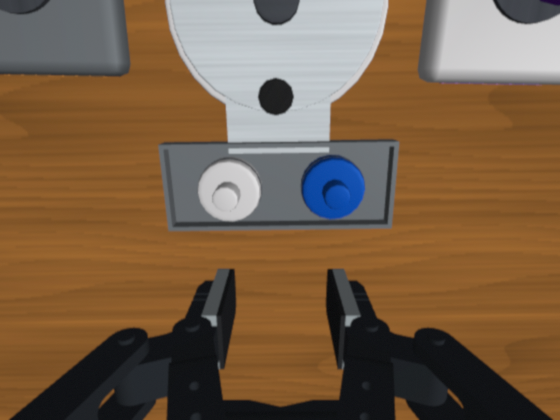

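Both pods are in the tray (229,190 and 333,187). The handle may be off by a few hundredths of a radian, so I compare it with the start in the same camera.

Run:
```python
from h import *
img,P=cloud("scene"); P0=np.load("scene0.npy"); T=P[...,0]>0
for Q in(P0,P):
    m=T&(Q[...,2]>148)&(Q[...,2]<162)&(abs(Q[...,0]-578)<14)&(abs(Q[...,1]+4)<16)
    print("handle",m.sum(),Q[m].mean(0).round(2))
    m=T&(Q[...,2]>24)&(Q[...,2]<36)&(Q[...,0]<475)&(Q[...,0]>440)&(abs(Q[...,1])<115)
    A=Q[m]; print("near wall",len(A),np.degrees(np.arctan(np.polyfit(A[:,1],A[:,0],1)[0])))
    m=T&(Q[...,2]>12)&(Q[...,2]<36)&(Q[...,0]<545)&(Q[...,0]>440)&(abs(Q[...,1])<125)
    print(cv2.minAreaRect(Q[m][:,:2].astype(np.float32)))
```

```text
handle 35 [578.66  -3.86 156.68]
near wall 128 1.6681597316562213
((500.6697998046875, 0.5062942504882812), (210.88316345214844, 91.63046264648438), 87.72929382324219)
handle 32 [577.11  -6.18 155.65]
near wall 133 0.5825041668578052
((500.14129638671875, -3.6160964965820312), (211.1437530517578, 90.04688262939453), 89.12250518798828)
```

About 0.025 rad short, so I regrip the handle and nudge it home.

Emit:
apply_moves:
  targets:
    - [40,[40,0,0],[0,0,0]]
    - [40,[80,0,0],[0,0,0]]
    - [40,[80,0,0],[0,0,0]]
    - [40,[80,0,-40],[0,0,0]]
    - [40,[80,0,-70],[0,0,0]]
    - [40,[80,0,-80],[0,0,0]]
    - [40,[80,0,-80],[0,0,0]]
    - [8,[80,0,-80],[0,0,0]]
    - [8,[80,0,-80],[0,0,0]]
    - [8,[80,0,-80],[0,0,0]]
    - [8,[80,0,-80],[0,0,0]]
    - [8,[80,0,-80],[0,0,0]]
    - [8,[80,1,-80],[0,0,-1]]
    - [8,[80,2.5,-80],[0,0,-2]]
    - [8,[80,2.5,-80],[0,0,-2]]
    - [8,[80,2.5,-80],[0,0,-2]]
    - [8,[80,2.5,-80],[0,0,-2]]

```text
time_s: 26.85
eef_pos: [578.4, -2.4, 124.2]
ee_rot: [0.0, 1.0, -0.026, 0.002]
force: [-1.2, 2.1, 5.9]
grip_width: 0.177
grip_force: 39.3
```

Emit:
apply_moves:
  targets:
    - [40,[0,0,0],[0,0,0]]
    - [40,[0,0,0],[0,0,0]]
    - [40,[0,0,0],[0,0,0]]
    - [40,[0,0,0],[0,0,0]]
    - [40,[0,0,40],[0,0,0]]
    - [40,[0,0,80],[0,0,0]]
    - [40,[-40,0,80],[0,0,0]]
    - [40,[-80,0,80],[0,0,0]]
    - [40,[-80,0,80],[0,0,0]]
    - [40,[-80,0,80],[0,0,0]]

```text
time_s: 27.85
eef_pos: [497.6, -2.6, 202.8]
ee_rot: [0.0, 1.0, -0.026, 0.001]
force: [0.6, 0.2, -0.1]
grip_width: 0.467
grip_force: 0.0
```

Run:
```python
from pods import *
img,P=cloud("scene"); T=P[...,0]>0
for Q in(P,):
    m=T&(Q[...,2]>148)&(Q[...,2]<162)&(abs(Q[...,0]-578)<14)&(abs(Q[...,1]+4)<16)
    print("handle",m.sum(),Q[m].mean(0).round(2))
    m=T&(Q[...,2]>24)&(Q[...,2]<36)&(Q[...,0]<475)&(Q[...,0]>440)&(abs(Q[...,1])<115)
    A=Q[m]; print("near wall",len(A),np.degrees(np.arctan(np.polyfit(A[:,1],A[:,0],1)[0])))
s=ctrl.sense(); print(s["eef_pos"],s["ee_rot"],s["force"])
pods("wrist","9",(440,550,-110,110),16)
```

```text
handle 36 [578.    -3.74 155.99]
near wall 132 1.2254469285452017
[498.26332292  -2.71156428 202.72603708] [ 1.40634685e-04  9.99654392e-01 -2.62801335e-02  6.57037165e-04] [-0.63979357 -0.04319807  0.57999084]
wrist blue knob (564, array([497.8, -46.7,  63.9]), 'circ', array([496.6, -47.3,  10.9]), 'x', array([488., 507.]), 'y', array([-56., -37.])) drum (2370, array([503., -45.,  42.]), 'circ', array([497.4, -47.4,  27.3]), 'x', array([473., 522.]), 'y', array([-72., -22.]))
wrist white knob (480, array([499.3,  43.3,  64. ]), 'circ', array([498.6,  43.8,  10.5]), 'x', array([490., 508.]), 'y', array([34., 53.])) drum (2109, array([504. ,  39.8,  42.1]), 'circ', array([499.3,  43.2,  26.6]), 'x', array([476., 524.]), 'y', array([19., 67.]))
```

The tray is home again. I fit the box pose precisely and grasp the white pod.

Run:
```python
from h import *
for n in("scene","side"):
    img,P=cloud(n); 
    m=(P[...,0]>380)&(P[...,0]<660)&(P[...,1]>290)&(P[...,1]<470)
    F=m&(P[...,2]<10)&(P[...,2]>2)&(img[...,0].astype(int)>img[...,2]+15)
    print(n,"floor",F.sum(),P[F].mean(0).round(1),cv2.minAreaRect(P[F][:,:2].astype(np.float32)))
    # near(-y) rim & all low rim: print y extent of rim per x slice
    R=m&(P[...,2]>42)&(P[...,2]<48)
    for x in(430,475,520,565,605):
        y=np.sort(P[R&(abs(P[...,0]-x)<8)][:,1]).round(0); print(x,y[[0,2,-3,-1]],np.histogram(y,bins=range(290,471,10))[0])
    for y in (345,365,385,405):
        q=np.sort(P[R&(abs(P[...,1]-y)<8)][:,0]).round(0); print("y",y,q[[0,-1]],q[q<518][-1:],q[q>518][:1])
```

```text
scene floor 672 [517.8 399.5   6.8] ((513.9898681640625, 399.82080078125), (205.7763671875, 74.41987609863281), 6.668853282928467)
430 [312. 312. 431. 435.] [0 0 8 0 0 0 0 0 0 0 0 0 0 5 3 0 0 0]
475 [318. 323. 431. 441.] [0 0 1 4 0 0 0 0 0 0 0 0 0 2 6 1 0 0]
520 [323. 326. 444. 454.] [0 0 0 7 1 0 0 0 0 0 0 0 0 0 7 3 1 0]
565 [330. 332. 449. 452.] [0 0 0 0 7 0 0 0 0 0 0 0 0 0 0 7 2 0]
605 [334. 337. 450. 457.] [0 0 0 0 6 2 0 0 0 0 0 0 0 0 0 2 3 0]
y 345 [411. 636.] [415.] [571.]
y 365 [408. 634.] [414.] [628.]
y 385 [404. 632.] [413.] [626.]
y 405 [404. 627.] [410.] [623.]
side floor 2061 [520.8 363.7   7.5] ((523.1686401367188, 363.2164306640625), (209.8860626220703, 64.49440002441406), 7.322702407836914)
430 [311. 313. 436. 438.] [ 0  0 18  7  0  0  0  0  0  0  0  0  0  0  4  0  0  0]
475 [316. 319. 442. 444.] [ 0  0  4 19  0  0  0  0  0  0  0  0  0  0  0  4  0  0]
520 [323. 325. 448. 449.] [ 0  0  0 12  9  0  0  0  0  0  0  0  0  0  0  4  0  0]
565 [331. 332. 453. 454.] [ 0  0  0  0 23  0  0  0  0  0  0  0  0  0  0  0  4  0]
605 [334. 337. 456. 459.] [ 0  0  0  0 11 11  0  0  0  0  0  0  0  0  0  0  3  0]
y 345 [409. 638.] [415.] [563.]
y 365 [407. 635.] [413.] [627.]
y 385 [405. 632.] [412.] [626.]
y 405 [402. 629.] [409.] [622.]
```

Emit:
apply_moves:
  targets:
    - [45,[0,25,-20],[0,0,0]]
    - [45,[0.5,46,-50],[0,0,0]]
    - [45,[0.5,46,-95],[0,0,0]]
    - [45,[0.5,46,-130],[0,0,0]]
    - [45,[0.5,46,-148],[0,0,0]]
    - [45,[0.5,46,-155],[0,0,0]]
    - [45,[0.5,46,-155],[0,0,0]]
    - [45,[0.5,46,-155],[0,0,0]]
    - [15,[0.5,46,-155],[0,0,0]]
    - [15,[0.5,46,-155],[0,0,0]]
    - [15,[0.5,46,-155],[0,0,0]]
    - [15,[0.5,46,-155],[0,0,0]]
    - [15,[0.5,46,-155],[0,0,0]]
    - [15,[0.5,46,-155],[0,0,0]]
    - [15,[0.5,46,-155],[0,0,0]]
  squeeze: 60

```text
time_s: 29.55
eef_pos: [498.7, 43.5, 48.5]
ee_rot: [0.0, 1.0, -0.026, 0.001]
force: [-1.7, 0.6, 6.1]
grip_width: 0.228
grip_force: 58.4
```

Emit:
apply_moves:
  targets:
    - [15,[0,0,25],[0,0,0]]
    - [15,[0,0,60],[0,0,0]]
    - [15,[-5,20,70],[0,0,0]]
    - [15,[-5,60,70],[0,0,0]]
    - [15,[-5,100,70],[0,0,0]]
    - [15,[-5,140,70],[0,0,0]]
    - [15,[-5,180,70],[0,0,0]]
    - [15,[0,220,70],[0,0,0]]
    - [15,[15,260,70],[0,0,0]]
    - [15,[40,300,70],[0,0,0]]
    - [15,[60,330,70],[0,0,0]]
    - [15,[69,344,70],[0,0,0]]
    - [15,[69,344,70],[0,0,0]]
    - [15,[69,344,70],[0,0,0]]
    - [15,[69,344,70],[0,0,0]]

```text
time_s: 31.05
eef_pos: [566.8, 386.7, 117.6]
ee_rot: [0.0, 1.0, -0.026, -0.0]
force: [-0.1, 0.1, -1.8]
grip_width: 0.229
grip_force: 58.9
```

Run:
```python
from h import *
s=ctrl.sense(); print(s["eef_pos"],s["ee_rot"],s["grip_width"],s["force"])
img,P=cloud("wrist"); cv2.imwrite("pics/w10.png",img)
```

```text
[566.83168065 386.71319286 117.64774519] [ 1.00238951e-04  9.99650221e-01 -2.64465840e-02 -6.71051305e-05] 0.22876757786195426 [-0.11956459  0.06984593 -1.81369756]
```

View pics/w10.png

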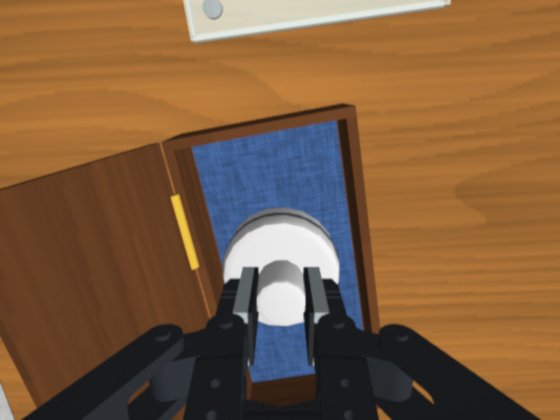

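The pod hangs over the box floor, clear of the walls. I lower, release, rise and go to the blue pod.

Emit:
apply_moves:
  targets:
    - [15,[0,0,-30],[0,0,0]]
    - [15,[0,0,-60],[0,0,0]]
    - [15,[0,0,-73],[0,0,0]]
    - [15,[0,0,-79],[0,0,0]]
    - [15,[0,0,-79],[0,0,0]]
    - [15,[0,0,-79],[0,0,0]]
    - [42,[0,0,-79],[0,0,0]]
    - [42,[0,0,-79],[0,0,0]]
    - [42,[0,0,-79],[0,0,0]]
    - [42,[0,0,-79],[0,0,0]]
    - [42,[0,0,-45],[0,0,0]]
    - [42,[0,0,0],[0,0,0]]
    - [42,[0,0,45],[0,0,0]]
    - [42,[0,0,85],[0,0,0]]

```text
time_s: 32.5
eef_pos: [567.1, 387.5, 204.9]
ee_rot: [-0.0, 1.0, -0.026, 0.001]
force: [0.3, 0.6, 0.3]
grip_width: 0.493
grip_force: 0.0
```

Emit:
apply_moves:
  targets:
    - [45,[-20,-40,0],[0,0,0]]
    - [45,[-50,-80,0],[0,0,0]]
    - [45,[-71,-434,0],[0,0,0]]
    - [45,[-71,-434,0],[0,0,0]]
    - [45,[-71,-434,0],[0,0,0]]
    - [45,[-71,-434,0],[0,0,0]]
    - [45,[-71,-434,0],[0,0,0]]
    - [45,[-71,-434,0],[0,0,0]]
    - [45,[-71,-434,0],[0,0,0]]
    - [45,[-71,-434,0],[0,0,0]]
    - [45,[-71,-434,0],[0,0,0]]
    - [45,[-71,-434,0],[0,0,0]]
    - [45,[-71,-434,0],[0,0,0]]

```text
time_s: 33.8
eef_pos: [496.2, -45.2, 202.4]
ee_rot: [-0.0, 1.0, -0.025, 0.0]
force: [0.2, 0.4, -0.0]
grip_width: 0.531
grip_force: 0.0
```

Run:
```python
from pods import *
s=ctrl.sense(); print(s["eef_pos"],s["ee_rot"],s["grip_width"],s["force"])
pods("wrist","11",(430,560,-130,110),16); pods("side","11",(400,640,310,450),6); pods("scene","11",(400,640,310,450),6)
```

```text
[496.20582861 -45.20828528 202.35892523] [-6.98801484e-05  9.99682600e-01 -2.51930795e-02  6.02513998e-05] 0.530991876692652 [ 0.16482505  0.3790494  -0.0438611 ]
wrist blue knob (561, array([498. , -47.6,  63.9]), 'circ', array([496.9, -47.7,  10.8]), 'x', array([488., 507.]), 'y', array([-57., -38.])) drum (2370, array([502.9, -48.1,  42. ]), 'circ', array([497.5, -47.9,  27.2]), 'x', array([473., 522.]), 'y', array([-72., -23.]))
wrist white knob None drum None
side blue knob None drum None
side white knob (65, array([565.7, 387.2,  54.4]), 'circ', array([566.5, 386.8,  10.5]), 'x', array([557., 575.]), 'y', array([377., 396.])) drum (280, array([559.6, 393.8,  32.6]), 'circ', array([565.5, 389.5,  27.1]), 'x', array([542., 589.]), 'y', array([364., 412.]))
scene blue knob None drum None
scene white knob (28, array([568.2, 385.9,  52.3]), 'circ', array([567.2, 386.9,  12. ]), 'x', array([559., 577.]), 'y', array([376., 397.])) drum (122, array([572.6, 379.9,  31.8]), 'circ', array([567.7, 385.1,  28.4]), 'x', array([543., 592.]), 'y', array([358., 407.]))
```

Emit:
apply_moves:
  targets:
    - [45,[0,-1,-50],[0,0,0]]
    - [45,[0,-1,-100],[0,0,0]]
    - [45,[0,-1,-132],[0,0,0]]
    - [45,[0,-1,-148],[0,0,0]]
    - [45,[0,-1,-155],[0,0,0]]
    - [45,[0,-1,-155],[0,0,0]]
    - [45,[0,-1,-155],[0,0,0]]
    - [15,[0,-1,-155],[0,0,0]]
    - [15,[0,-1,-155],[0,0,0]]
    - [15,[0,-1,-155],[0,0,0]]
    - [15,[0,-1,-155],[0,0,0]]
    - [15,[0,-1,-155],[0,0,0]]
    - [15,[0,-1,-155],[0,0,0]]
    - [15,[0,-1,-155],[0,0,0]]
  squeeze: 60

```text
time_s: 35.35
eef_pos: [496.6, -47.7, 48.4]
ee_rot: [0.0, 1.0, -0.026, 0.001]
force: [-0.7, 0.4, 6.1]
grip_width: 0.232
grip_force: 58.4
```

Emit:
apply_moves:
  targets:
    - [15,[0,0,25],[0,0,0]]
    - [15,[0,0,60],[0,0,0]]
    - [15,[0,20,70],[0,0,0]]
    - [15,[0,60,70],[0,0,0]]
    - [15,[0,105,70],[0,0,0]]
    - [15,[-2,150,70],[0,0,0]]
    - [15,[-6,195,70],[0,0,0]]
    - [15,[-10,240,70],[0,0,0]]
    - [15,[-15,285,70],[0,0,0]]
    - [15,[-20,330,70],[0,0,0]]
    - [15,[-25,370,70],[0,0,0]]
    - [15,[-28,400,70],[0,0,0]]
    - [15,[-29,423,70],[0,0,0]]
    - [15,[-29,423,70],[0,0,0]]
    - [15,[-29,423,70],[0,0,0]]
    - [15,[-29,423,70],[0,0,0]]

```text
time_s: 36.95
eef_pos: [467.3, 374.6, 117.4]
ee_rot: [0.0, 1.0, -0.027, -0.0]
force: [-0.4, 0.1, -0.7]
grip_width: 0.229
grip_force: 58.8
```

Run:
```python
from h import *
s=ctrl.sense(); print(s["eef_pos"],s["ee_rot"],s["grip_width"],s["force"])
img,P=cloud("wrist"); cv2.imwrite("pics/w12.png",img)
```

```text
[467.30322444 374.60492091 117.42528301] [ 1.15082464e-04  9.99645602e-01 -2.66205957e-02 -2.24385749e-05] 0.2294000774507535 [-0.3931717   0.10175891 -0.74518632]
```

View pics/w12.png

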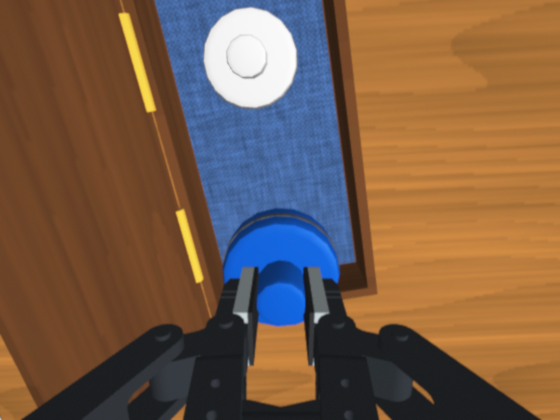

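The white pod lies in the box (250,55), and the blue one hangs above free floor beside it. I lower, release and rise.

Emit:
apply_moves:
  targets:
    - [15,[0,0,-30],[0,0,0]]
    - [15,[0,0,-60],[0,0,0]]
    - [15,[0,0,-73],[0,0,0]]
    - [15,[0,0,-79],[0,0,0]]
    - [15,[0,0,-79],[0,0,0]]
    - [15,[0,0,-79],[0,0,0]]
    - [42,[0,0,-79],[0,0,0]]
    - [42,[0,0,-79],[0,0,0]]
    - [42,[0,0,-79],[0,0,0]]
    - [42,[0,0,-79],[0,0,0]]
    - [42,[0,0,-45],[0,0,0]]
    - [42,[0,0,0],[0,0,0]]
    - [42,[0,0,45],[0,0,0]]
    - [42,[0,0,90],[0,0,0]]
    - [42,[-20,-80,100],[0,0,0]]
    - [42,[-20,-160,100],[0,0,0]]
    - [42,[-20,-160,100],[0,0,0]]
    - [42,[-20,-160,100],[0,0,0]]

```text
time_s: 38.8
eef_pos: [446.8, 212.2, 217.8]
ee_rot: [0.0, 1.0, -0.028, 0.0]
force: [-0.2, 1.5, 0.2]
grip_width: 0.489
grip_force: 0.0
```

Run:
```python
from pods import *
pods("side","13",(400,640,310,450),6); pods("scene","13",(400,640,310,450),6)
```

```text
side blue knob (88, array([465.4, 378.1,  54.2]), 'circ', array([465.4, 375.6,  11.6]), 'x', array([456., 475.]), 'y', array([366., 386.])) drum (354, array([461. , 383.6,  32.4]), 'circ', array([465.2, 376.1,  28.1]), 'x', array([440., 490.]), 'y', array([355., 400.]))
side white knob (65, array([566. , 387.8,  54.3]), 'circ', array([565.5, 387.5,  10.8]), 'x', array([557., 575.]), 'y', array([378., 396.])) drum (274, array([559.5, 393.6,  32.4]), 'circ', array([565.1, 387.8,  26.7]), 'x', array([542., 589.]), 'y', array([365., 412.]))
scene blue knob (30, array([468.4, 371.5,  52.7]), 'circ', array([465.8, 372.7,  11.8]), 'x', array([458., 476.]), 'y', array([362., 383.])) drum (124, array([471.6, 368.6,  31.9]), 'circ', array([468. , 373.4,  28.5]), 'x', array([443., 494.]), 'y', array([348., 398.]))
scene white knob (29, array([569.7, 384.1,  54.3]), 'circ', array([567.8, 385.7,  10.6]), 'x', array([559., 577.]), 'y', array([376., 394.])) drum (126, array([572.8, 378.5,  31.5]), 'circ', array([567.8, 385.7,  29.3]), 'x', array([543., 592.]), 'y', array([359., 408.]))
```

View pics/scene13.png

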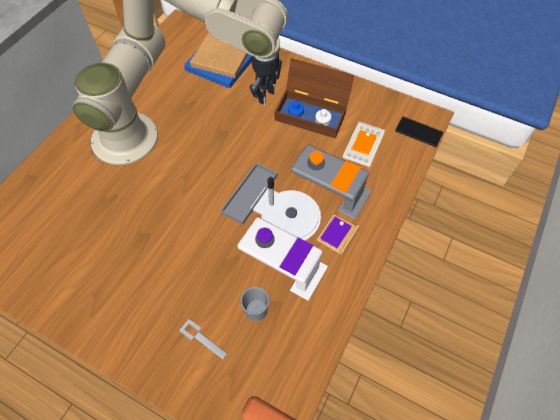

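Both pods lie flat side by side in the box (295,108 and 323,117). The tray is at its loading position, no other pod is in view, and the cup and opener look unmoved.

```bash
python3 -c "
from rig import ctrl
print(ctrl.finish_job())"
```

```text
the job is handed in; nothing more can be done
None
```

The job is done and handed in at about 39 s: both pods present (white and blue) were treated under the white UV head, its plunger was pressed to the stop and let up, the tray was turned back to loading, and the pods were put side by side on the storage box floor; the cup, the opener and the other plunger were left alone.

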